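# Turn a cover plate over with a thin lifter

## Task

On the coupling assembly bench, turn the rectangular cover plate over so that its seal side faces up: take the lifter by its grip, slide its blade under the cover's overhanging front edge and steadily tilt the cover up and over onto the rear deck of its own grey block, where it must end lying flat. Move the cover with the lifter only, never with the gripper, and leave the round cover on the other block alone. Then stand the lifter back upright on the bench and let go.

Things in the scene. Friction and masses are not known exactly. Their poses are not given: they have to be found in the camera images.
- cover: rectangular aluminium cover 80 x 60 x 6 mm (x, y, z), 80 g, 4 bolt holes. Origin: centre of its face underneath at first (seal side, black 40 mm ring); z points to the plain face, up at first. It starts on block_a's front shelf, x along the block's x within 3 degrees, rear short edge 2 mm before the step, front 30 mm jutting over the bench, 25 mm free height below
- block_a: grey plastic block under the rectangular cover, fixed, 160 x 84 x 36 mm; its twin beside it holds the round cover. Origin: centre of underside; x from front (robot side) to rear. x -80 to -28 mm: shelf 25 mm high; at -28 a 5 mm step up, where the cover's rear edge pivots; -28 to 72: rear deck, 30 mm high; 72 to 80: lip, 36 mm high
- lifter: lifter, standing on the bench: steel blade 120 x 40 x 3 mm with an upright black grip 30 (x) x 14 (y) mm, its top 75 mm above the underside; 120 g. Origin: on the blade's underside below the grip's middle; x along the blade to its tip, z up. The blade reaches 95 mm ahead of the origin, 25 mm behind. Grasp the grip from above across its 14 mm
- lifter_tip (a point): middle of the lifter's front edge, half way up the blade: at x = 95 mm, z = 1.5 mm in the lifter's frame
- round_cover: the round aluminium cover, 80 mm across, 6 mm thick, lying on the other block in the same way; to be left alone. Origin: centre of its underside
Not all that is in view belongs to the job. Leave any orange or red look-alike of the lifter alone. Leave any orange look-alike of the block_a alone.

How it is judged:
By the outcome, as a careful person would: the job done as asked, in the order asked, and still so for the second after the job is handed in, with the robot touching nothing.
It also fails if it takes over 72 s, if anything falls off the work surface, if the arm or the gripper's body presses on something with over 40 N, if the wrist force passes 120 N, or if a joint passes its speed limit or range.

## Robot

A 6-joint arm with a two-finger parallel gripper is mounted at the origin on the work surface. World frame = base frame: x ahead of the robot, y to its left, z up, the work surface at z = 0. Lengths are in m, angles in rad, forces in N, time in s.
With the tool pointing down it reaches from about 0.375 to 0.9 m from the base axis. Payload 3.1 kg.
Tool frame: the origin (TCP) lies midway between the tips of the shut fingers; the grasp point (between the pads) lies 19 mm behind it (manip.grip_depth is the distance from the TCP to the grasp point, in m); z points along the fingers, y is the line along which they close (so a half turn about z gives the same grasp; the last joint's range is limited). The gripper opens to 85 mm and grips with 20 to 120 N. Pads are 22 mm wide; open, the fingers measure 114 mm over their backs; the gripper's body (76 mm by 85 mm) begins 54 mm behind the grasp point. The pads swing forward as they close: fully open they stand 13 mm farther back than shut.
Start: joints at [-1.486, 0.527, 1.433, -0, 1.181, -0.178], TCP at [0.163, -0.603, 0.206] pointing down, gripper open.
Joint ranges: [-3.08, 3.08], [-0.75, 2.2], [0.22, 2.44], [-1.43, 4.57], [0, 2.65], [-2.85, 2.85]. Speed limits (rad/s): [2.79, 2.79, 3.14, 3.14, 3.14, 3.14].

## Interface

Orientations are given as a unit quaternion [x, y, z, w].
In Python, from station import telemetry, snapshot, manip gives the robot as it stands. The module is installed in compiled form; this text tells all that it offers.
- The arm moves only by the shell command python3 -m crank 'ROWS' [OPENING] [FORCE]. ROWS is text: rows parted by semicolons, each of 6 numbers parted by spaces: the shift along the tool's x, y, z as a fraction of full scale, then the turn, a rotation vector about the tool's x, y, z as a fraction of full scale. A call has exactly 5 rows; each row shifts and turns the commanded pose from where the row before left it, along the tool's axes as they then stand; what a row does not reach is not made up. Full scale, the value 1, is 4 cm for a shift and 90 degrees for a turn. A row lasts 1/10 s, in which the tool goes at most 50 mm and 8.59 degrees, less where a joint would pass 70% of its speed; a pose out of reach is approached as far as the arm can. A call with a number of a shift or a turn outside -1 to 1 is refused whole. A call with a gripper value outside its range is refused whole. OPENING is the opening, from -1 (shut) to 1 (fully open), set as the call begins (- or left out, the last holds). The fingers move at their own pace and stop on an object; FORCE is the grip in N (left out, the last holds). Time passes only in rows, so rows that do not move let the fingers close, or fill a call up. It gives the time, the measured TCP pose, the force, the opening and the grip force at its end, in the units of the state.
- telemetry.sense(): the state, without advancing time (a new reading comes with each control period).
- snapshot(name): name is "scene" or "side" or "wrist"; returns a dict with "image" (400x640x3 uint8, red, green, blue), "depth" (400x640 float32, m along the optical axis (not along the pixel's ray), 0 where there is no reading), "camera_matrix" (3x3 intrinsics, pixels), "rvec" (rotation vector, rad) and "tvec" (3), from world to camera coordinates, as OpenCV has them. Camera axes: x right, y down, z forward; pixel columns grow to the right and rows downward; lengths in m; the calibration is good to about 2 mm. A picture is of the moment at which its call begins.
- manip.sign_off(): hands the job in; it is judged then, once.
The state is a dict: "t": time; "q": joint angles; "qd": joint speeds; "tau": joint torques, N m; "tcp_pos": TCP position; "tool_rot": TCP orientation; "force": force on the tool from outside, world axes, zero at the start; "ft_torque": the same for the moment, N m; "finger_gap": opening from 0.0 (shut) to 1.0 (fully open); "gripper_force": force on a finger pad.
Only numpy, scipy, OpenCV 4.12 (cv2) and the standard library are available. Lean on these libraries where they do the work, as an engineer would, in place of code of your own. Each camera call takes 0.05 s, during which the arm holds its last target. There are 200 camera calls.

## Working session

There is one attempt and no reset: what is moved stays moved. The work goes in short steps, Python scripts to look and compute and a shell command to move; the robot and the scene stay as the last step left them, time stands still between calls to the robot, and variables do not carry over. Pictures are saved under pics/ and viewed, at most 10 in all, crops included, and the job is handed in when it is done.

```bash
mkdir -p pics; cat > h.py <<'E'
import numpy as np,cv2
from station import telemetry,snapshot,manip
def cam(n):
    s=snapshot(n);R=cv2.Rodrigues(np.array(s["rvec"],float))[0];return s,np.array(s["camera_matrix"]),R,np.array(s["tvec"],float).ravel()
def cloud(s,K,R,t):
    d=s["depth"];v,u=np.mgrid[:400,:640]
    p=np.stack([(u-K[0,2])/K[0,0]*d,(v-K[1,2])/K[1,1]*d,d],-1)
    return (p-t)@R
def save(s,n): cv2.imwrite("pics/"+n+".png",s["image"][:,:,::-1])
E
python3 - <<'E'
from h import *
a=cam("scene");b=cam("side")
im=np.vstack([a[0]["image"],b[0]["image"]])
save(a[0],"scene0");save(b[0],"side0")
for c in(a,b): print(c[1].round(1).tolist(),(-c[2].T@c[3]).round(3),c[2][2].round(2))
s=telemetry.sense();print(s["t"],s["tcp_pos"],s["tool_rot"],manip.grip_depth)
E
```

```text
[[364.8, 0.0, 314.4], [0.0, 364.8, 201.0], [0.0, 0.0, 1.0]] [1.153 0.038 0.72 ] [-0.7   0.02 -0.71]
[[384.0, 0.0, 324.0], [0.0, 384.0, 203.2], [0.0, 0.0, 1.0]] [0.172 0.597 0.694] [ 0.38 -0.59 -0.71]
0.1 [ 0.16293031 -0.60267477  0.20493664] [ 9.91314562e-01  1.31508513e-01  4.89435541e-05 -9.73486809e-04] 0.0187
```

View pics/scene0.png

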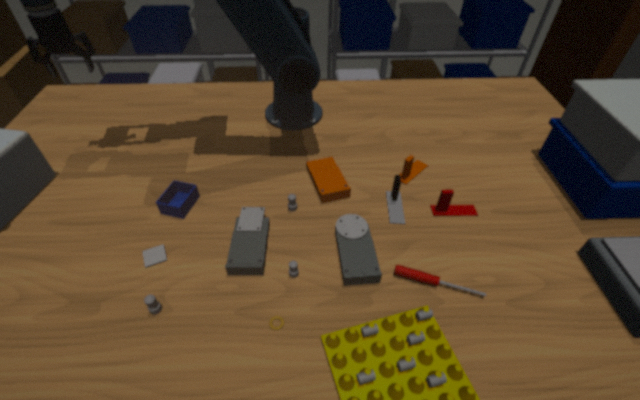

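View pics/side0.png

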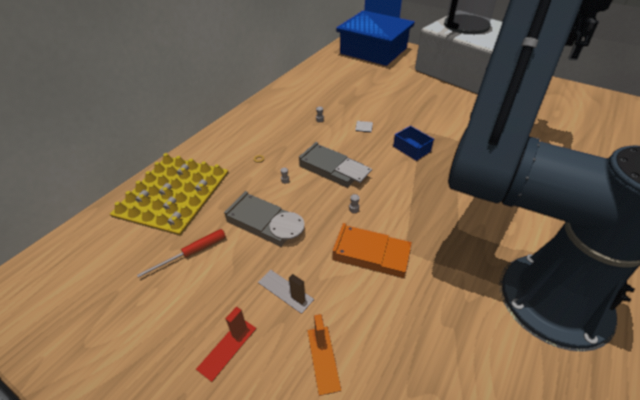

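The scene view shows block_a with the rectangular cover at about (249,240), the round cover block at (357,247), and the lifter at (397,200) with its grip at (396,188). Orange and red look-alikes stand close to the lifter. The side view has the lifter at (287,290) and block_a at (335,165). Next I'll measure these.

```bash
python3 - <<'E'
from h import *
from scipy.spatial import cKDTree
def rect(P):
    r=cv2.minAreaRect((P[:,:2]*1000).astype(np.float32));return np.round(r[0],1),np.round(r[1],1),round(r[2],1)
for n,rl,ra in(("scene",(380,165,415,228),(222,200,278,280)),("side",(255,262,318,315),(290,138,378,190))):
    c=cam(n);p=cloud(*c);im=c[0]["image"].astype(int);hsv=cv2.cvtColor(c[0]["image"],cv2.COLOR_RGB2HSV)
    def sel(r,m):
        k=np.zeros((400,640),bool);k[r[1]:r[3],r[0]:r[2]]=1;return p[k&m&(c[0]["depth"]>0)]
    S,V=hsv[...,1],hsv[...,2]
    g=sel(rl,(p[...,2]>.02)&(p[...,2]<.09)&(V<80));print(n,"grip",g[:,2].max().round(3),len(g),rect(g[g[:,2]>.066]) if (g[:,2]>.066).sum()>3 else g.mean(0))
    b=sel(rl,(p[...,2]<.012)&(S<50)&(V>80));print("blade",len(b),np.median(b[:,2]).round(4),rect(b))
    k=sel(ra,(p[...,2]>.018)&(p[...,2]<.05));print("block all",len(k),rect(k))
    d=sel(ra,(p[...,2]>.018)&(p[...,2]<.05)&(V>130)&(S<50));print("cover",len(d),np.median(d[:,2]).round(4),rect(d))
    e=sel(ra,(p[...,2]>.025)&(p[...,2]<.05)&(V<125)&(S<50));print("deck",len(e),np.median(e[:,2]).round(4),rect(e))
    print("bench z",np.median(p[230:260,300:330,2]))
    # mask contours w/ ray casting on planes
    K,R,t=c[1:];o=-R.T@t
    for nm,r,m,z in(("blade",rl,(S<50)&(V>80),.003),("cover",ra,(V>130)&(S<50),.031)):
        k=np.zeros((400,640),np.uint8);k[r[1]:r[3],r[0]:r[2]]=m[r[1]:r[3],r[0]:r[2]]
        ct=max(cv2.findContours(k,0,2)[0],key=cv2.contourArea).reshape(-1,2)
        d=np.c_[(ct-[K[0,2],K[1,2]])/[K[0,0],K[1,1]],np.ones(len(ct))]@R
        q=o+d*((z-o[2])/d[:,2])[:,None];print("ray",nm,rect(q))
for n in("scene",):
    i=cv2.imread("pics/scene0.png");j=cv2.imread("pics/side0.png")
    f=lambda x,s:cv2.resize(x,s,interpolation=cv2.INTER_CUBIC)
    cv2.imwrite("pics/c0.png",np.vstack([np.hstack([f(i[195:285,215:285],(350,300)),f(i[155:235,375:445],(350,300))]),np.hstack([f(j[135:195,290:380],(350,300)),f(j[255:325,250:330],(350,300))])]))
E
```

```text
scene grip 0.078 208 (array([441.6, 281.3]), array([12.7, 28.9]), 82.3)
blade 365 0.0033 (array([476.6, 278.3]), array([ 38.5, 118. ]), 84.9)
block all 2173 (array([ 585.5, -102.6]), array([ 84.3, 193.6]), 88.1)
cover 0 nan (array([0., 0.]), array([0., 0.]), 0.0)
deck 1871 0.0306 (array([ 587. , -101.9]), array([ 81.5, 190.7]), 88.3)
bench z 0.00031624213314349926
ray blade (array([477.9, 278.2]), array([ 38.2, 115.2]), 84.8)
  return _methods._mean(a, axis=axis, dtype=dtype,
  ret = ret.dtype.type(ret / rcount)
Traceback (most recent call last):
ValueError: max() iterable argument is empty
```

```bash
python3 - <<'E'
from h import *
def rect(P):
    r=cv2.minAreaRect((P[:,:2]*1000).astype(np.float32));return np.round(r[0],1),np.round(r[1],1),round(r[2],1)
for n,rl,ra in(("scene",(380,165,415,228),(222,200,278,280)),("side",(255,262,318,315),(290,138,378,190))):
    c=cam(n);p=cloud(*c);hsv=cv2.cvtColor(c[0]["image"],cv2.COLOR_RGB2HSV);S,V=hsv[...,1],hsv[...,2]
    def sel(r,m):
        k=np.zeros((400,640),bool);k[r[1]:r[3],r[0]:r[2]]=1;k&=m&(c[0]["depth"]>0);return p[k],V[k]
    g,_=sel(rl,(p[...,2]>.066)&(p[...,2]<.09)&(V<80));print(n,"grip",rect(g),g[:,2].max())
    b,_=sel(rl,(p[...,2]<.012)&(S<60)&(V>80));print("blade",rect(b))
    k,v=sel(ra,(p[...,2]>.02)&(p[...,2]<.05));print("all",rect(k),np.median(v))
    x=k[:,0];th=(np.median(v[(x>.49)&(x<.55)])+np.median(v[(x>.59)&(x<.65)]))/2
    print(th,"cover",rect(k[(v>th)&(x<.58)]),"z",np.median(k[(v>th)&(x<.57),2]),"deckz",np.median(k[(x>.59)&(x<.66),2]),"lip",rect(k[k[:,2]>.0335]))
    w=k[(v>th)&(x<.58)];A=np.c_[w[:,1],np.ones(len(w))]
i=cv2.imread("pics/scene0.png");j=cv2.imread("pics/side0.png")
f=lambda x:cv2.resize(x,(350,300),interpolation=cv2.INTER_CUBIC)
cv2.imwrite("pics/c0.png",np.vstack([np.hstack([f(i[195:285,215:285]),f(i[155:235,375:445])]),np.hstack([f(j[135:195,290:380]),f(j[255:325,250:330])])]))
E
```

```text
scene grip (array([442. , 281.5]), array([13.4, 27.1]), 83.3) 0.07746933155854756
blade (array([475.1, 278.5]), array([ 39.2, 120.3]), 85.0)
all (array([ 585. , -103.1]), array([ 85.1, 194.2]), 88.2) 72.0
93.5 cover (array([ 531.3, -101.7]), array([82. , 87.1]), 88.6) z 0.03125740184622129 deckz 0.030270559202472867 lip (array([ 587.1, -100.7]), array([ 83.4, 189.4]), 86.8)
side grip (array([440. , 285.5]), array([12.6, 29.1]), 83.7) 0.07622028950352658
blade (array([476.7, 280.6]), array([ 41.2, 121.8]), 85.8)
all (array([ 585.7, -100.7]), array([ 87.5, 191.3]), 88.4) 99.0
131.5 cover (array([ 533.3, -105.9]), array([71. , 85.4]), 84.1) z 0.0289328032349319 deckz 0.02806565975318128 lip (array([ 676.2, -103.8]), array([80.6,  6.9]), 89.4)
```

View pics/c0.png

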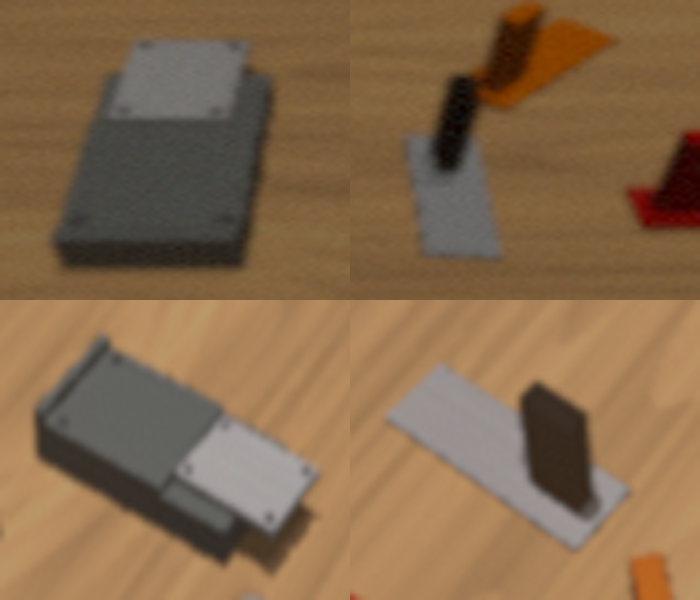

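The crops confirm the setup. The cover lies on block_a's shelf nearest the robot, and the lifter blade points away from the robot with its grip at the near end. I take the lifter origin as (0.441, 0.283) with yaw about -4.8°, and the block_a origin as about (0.6005, -0.102) with yaw about -1.7°. The sizes match those given.

```bash
cat >> h.py <<'E'
from scipy.spatial.transform import Rotation as Ro
def tool(psi,pitch=0): # tool x heading psi deg, pointing down; pitch>0 = lifter nose down
    return Ro.from_euler("z",psi,degrees=True)*Ro.from_euler("y",pitch,degrees=True)*Ro.from_euler("x",180,degrees=True)
def plan(pos,psi,pitch=0):
    s=telemetry.sense();T=Ro.from_quat(s["tool_rot"]);d=np.array(pos)-s["tcp_pos"]
    G=tool(psi,pitch)
    print("t",round(s["t"],2),"tcp",np.round(s["tcp_pos"],4),"F",np.round(s["force"],1),"gap",np.round(s["finger_gap"],3),"gf",np.round(s["gripper_force"],1))
    print("shift now-axes",(T.inv().apply(d)/.04).round(3),"goal-axes",(G.inv().apply(d)/.04).round(3),"turn",((T.inv()*G).as_rotvec()/(np.pi/2)).round(4))
E
python3 -m crank '0.77 -0.57 0 0 0 0.022;0.77 -0.57 0 0 0 0.022;0.77 -0.57 0 0 0 0.022;0.77 -0.57 0 0 0 0.022;0.77 -0.57 0 0 0 0.022' 1 60
python3 -m crank '0.77 -0.57 0 0 0 0.022;0.77 -0.57 0 0 0 0.022;0.77 -0.57 0 0 0 0.022;0.77 -0.57 0 0 0 0.022;0.77 -0.57 0 0 0 0.022'
python3 - <<'E'
from h import *
plan([.441,.283,.15],-4.8)
c=cam("scene");p=cloud(*c);h=cv2.cvtColor(c[0]["image"],cv2.COLOR_RGB2HSV)
m=(h[...,1]>180)&((h[...,0]<20)|(h[...,0]>170))&(p[...,2]>.05)&(p[...,2]<.1)&(p[...,1]>.2)&(p[...,1]<.5)
q=p[m];print(len(q));
for r in (q[q[:,1]<.345],q[q[:,1]>=.345]):
    if len(r):print(r.min(0).round(3),r.max(0).round(3))
E
```

```text
t: 0.75
tcp_pos: [0.2926, -0.4606, 0.2058]
tool_rot: [0.999, 0.044, 0.0, -0.0]
force: [0.1, 0.4, 0.6]
finger_gap: 0.998
gripper_force: 0.0
t: 1.25
tcp_pos: [0.4442, -0.3434, 0.2059]
tool_rot: [0.999, -0.042, -0.0, -0.0]
force: [-0.1, -0.4, 0.0]
finger_gap: 0.997
gripper_force: 0.0
t 1.25 tcp [ 0.4442 -0.3434  0.2059] F [-0.1 -0.4  0. ] gap 0.997 gf 0.0
shift now-axes [ -1.38  -15.6     1.398] goal-axes [ -1.389 -15.599   1.397] turn [-0.      0.0001  0.0004]
195
[0.346 0.274 0.05 ] [0.453 0.344 0.078]
[0.486 0.384 0.05 ] [0.501 0.411 0.077]
```

```bash
for i in 1 2 3; do python3 -m crank '-0.092 -0.98 0 0 0 0;-0.092 -0.98 0 0 0 0;-0.092 -0.98 0 0 0 0;-0.092 -0.98 0 0 0 0;-0.092 -0.98 0 0 0 0' 0 60 >/dev/null; done
python3 -m crank '0 -0.9 0.4 0 0 0;0 0 0.4 0 0 0;0 0 0.3 0 0 0;0 0 0.3 0 0 0;0 0 0 0 0 0' 0
python3 - <<'E'
from h import *
plan([.441,.283,.04],-4.8)
w=cam("wrist");save(w[0],"w1");c=cam("scene");p=cloud(*c);h=cv2.cvtColor(c[0]["image"],cv2.COLOR_RGB2HSV)
m=(h[...,1]>180)&(h[...,2]>90)&(h[...,0]>5)&(h[...,0]<20)&(p[...,2]>.06)&(p[...,2]<.1)&(p[...,1]>.2)&(p[...,1]<.45)&(p[...,0]<.48)
q=p[m];print(len(q),np.percentile(q,[5,50,95],axis=0).round(3))
p=cloud(*w);d=w[0]["depth"];v=w[0]["image"].max(-1)
m=(p[...,2]>.062)&(p[...,2]<.085)&(d>0);n,l,st,ce=cv2.connectedComponentsWithStats(m.astype(np.uint8))
for i in range(1,n):
    if st[i,4]>100:
        P=p[l==i];print(st[i],cv2.minAreaRect((P[:,:2]*1000).astype(np.float32)),np.median(P[:,2]))
E
```

```text
t: 3.3
tcp_pos: [0.438, 0.2805, 0.1482]
tool_rot: [0.999, -0.041, -0.002, 0.001]
force: [0.7, -1.1, -1.0]
finger_gap: 0.499
gripper_force: 0.0
t 3.3 tcp [0.438  0.2805 0.1482] F [ 0.7 -1.1 -1. ] gap 0.499 gf 0.0
shift now-axes [ 0.081 -0.073  2.705] goal-axes [ 0.071 -0.069  2.705] turn [0.0012 0.0023 0.0006]
22 [[0.348 0.326 0.071]
 [0.356 0.335 0.075]
 [0.363 0.342 0.077]]
[149 134  44  20 713] ((493.9603271484375, 400.18096923828125), (30.308563232421875, 13.919644355773926), 89.10689544677734) 0.07516726162221671
[305 174  17  36 551] ((441.62664794921875, 282.9875183105469), (13.999188423156738, 29.459409713745117), 84.96150970458984) 0.07543959106341075
[270 262  16  30 189] ((357.9448547363281, 324.2232971191406), (10.084864616394043, 25.343517303466797), 71.89102172851562) 0.0750553001542915
```

View pics/w1.png

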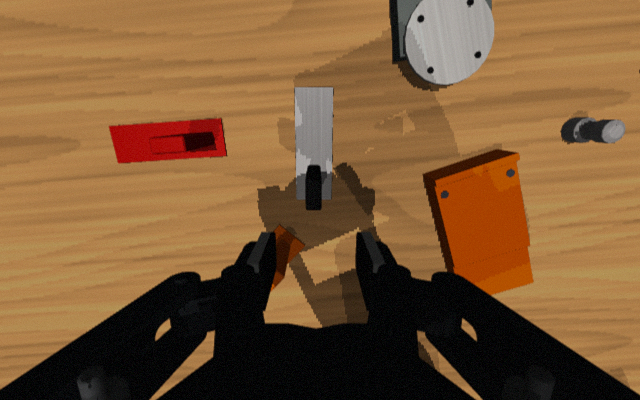

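The wrist view shows the gripper centred on the lifter grip at (314,187), which stands upright between the open fingers. Red and orange look-alikes are clear of the path. The grip measures (0.4416, 0.283) at yaw -5.0°, so I'll descend and grasp.

```bash
python3 -m crank '0.09 -0.07 0.57 0 0 0.002;0 0 0.57 0 0 0;0 0 0.57 0 0 0;0 0 0.57 0 0 0;0 0 0.57 0 0 0' 0 >/dev/null
python3 -m crank '0 0 0 0 0 0;0 0 0 0 0 0;0 0 0 0 0 0;0 0 0 0 0 0;0 0 0 0 0 0' -1 80 
python3 -m crank '0 0 0 0 0 0;0 0 0 0 0 0;0 0 0 0 0 0;0 0 -0.1 0 0 0;0 0 -0.1 0 0 0' -1 80 
python3 -m crank '0 0 -0.5 0 0 0;0 0 -0.6 0 0 0;0 0 -0.7 0 0 0;0 0 -0.4 0 0 0;0 0 0 0 0 0'
python3 - <<'E'
from h import *
# lift target: block-frame start
B=np.array([.6005,-.1024]);ps=-1.7
u=np.array([np.cos(np.radians(ps)),np.sin(np.radians(ps))])
tip=B+u*(-.125);o=tip-.095*u;print(o,np.hypot(*o));plan([*o,.13],ps)
E
```

```text
t: 4.4
tcp_pos: [0.4435, 0.2845, 0.0368]
tool_rot: [0.999, -0.042, 0.001, -0.0]
force: [0.3, 0.3, -1.1]
finger_gap: 0.143
gripper_force: 80.1
t: 4.9
tcp_pos: [0.4426, 0.2842, 0.0438]
tool_rot: [0.999, -0.042, -0.0, 0.0]
force: [-0.3, -0.4, -0.1]
finger_gap: 0.133
gripper_force: 80.2
t: 5.4
tcp_pos: [0.4445, 0.285, 0.134]
tool_rot: [0.999, -0.042, 0.002, -0.001]
force: [0.7, 0.1, -1.2]
finger_gap: 0.139
gripper_force: 80.3
[ 0.38059683 -0.09587343] 0.39248651118956634
t 5.4 tcp [0.4445 0.285  0.134 ] F [ 0.7  0.1 -1.2] gap 0.139 gf 80.3
shift now-axes [-0.786  9.622  0.074] goal-axes [-1.314  9.564  0.101] turn [-0.0014 -0.0031 -0.0351]
```

```bash
python3 -m crank '0 0.6 0 0 0 -0.007;0 0.98 0 0 0 -0.007;0 0.98 0 0 0 -0.007;0 0.98 0 0 0 -0.007;0 0.98 0 0 0 -0.007' >/dev/null
python3 -m crank '-0.26 0.98 0 0 0 0;-0.26 0.98 0 0 0 0;-0.26 0.98 0 0 0 0;-0.26 0.98 0 0 0 0;-0.26 0.98 0 0 0 0'>/dev/null
python3 -m crank '0 0.15 0 0 0 0;0 0 0 0 0 0;0 0 0 0 0 0;0 0 0 0 0 0;0 0 0 0 0 0'
python3 - <<'E'
from h import *
plan([.3806,-.0959,.05],-1.7)
c=cam("scene");save(c[0],"s2");p=cloud(*c);s=telemetry.sense()
m=(p[...,2]>.07)&(p[...,2]<.12)&(c[0]["depth"]>0)&(abs(p[...,1]+.096)<.03)&(p[...,0]>.425)&(p[...,0]<.52)
P=p[m];print(len(P),cv2.minAreaRect((P[:,:2]*1000).astype(np.float32)),P.max(0));A=np.c_[P[:,:2]-P[:,:2].mean(0),np.ones(len(P))];print(np.linalg.lstsq(A,P[:,2],rcond=None)[0])
# cover/block now
h=c[0]["image"].max(-1);m=(p[...,2]>.026)&(p[...,2]<.05)&(abs(p[...,1]+.1)<.07)&(p[...,0]>.48)&(p[...,0]<.7)
P=p[m];print(cv2.minAreaRect((P[:,:2]*1000).astype(np.float32)))
i=c[0]["image"][130:290,190:390,::-1];cv2.imwrite("pics/s2c.png",cv2.resize(i,(750,600),interpolation=cv2.INTER_CUBIC))
E
```

```text
t: 6.9
tcp_pos: [0.3739, -0.0952, 0.1317]
tool_rot: [1.0, -0.014, -0.0, -0.0]
force: [0.1, 0.5, -0.7]
finger_gap: 0.134
gripper_force: 80.2
t 6.9 tcp [ 0.3739 -0.0952  0.1317] F [ 0.1  0.5 -0.7] gap 0.134 gf 80.2
shift now-axes [0.17  0.013 2.043] goal-axes [0.169 0.012 2.043] turn [-0.0003  0.0003  0.0014]
177 ((445.4023132324219, -98.58556365966797), (40.32337188720703, 40.58149337768555), 87.7362060546875) [ 0.46644388 -0.07857396  0.10302035]
[-0.01385    -0.01341675  0.09857801]
((585.5709228515625, -102.96097564697266), (84.78146362304688, 192.18162536621094), 88.0076675415039)
```

View pics/s2c.png

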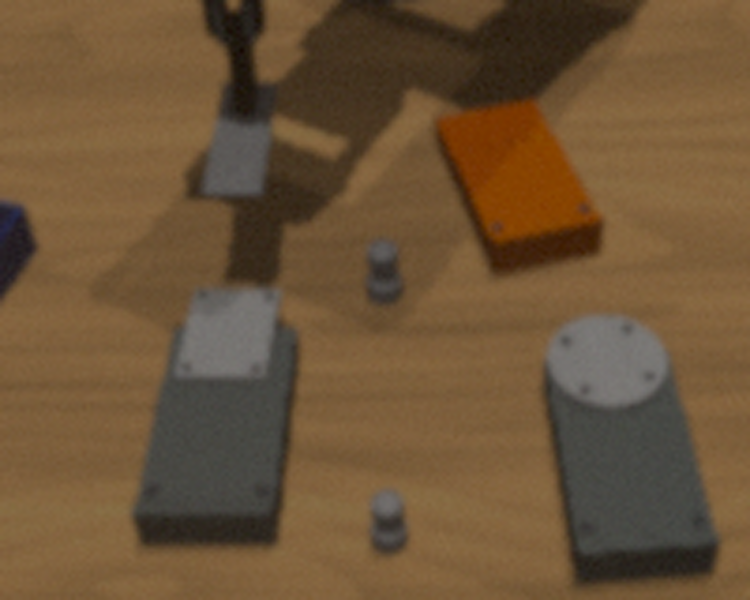

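The crop shows the lifter held level and in line with the cover: tip at about (230,195), cover front edge at about (237,290). Blade tip x is 0.4665 and the TCP is 36 mm above the underside. Next I lower it and slide it under.

```bash
python3 -m crank '0 0 0.5 0 0 0;0 0 0.6 0 0 0;0 0 0.5 0 0 0;0 0 0.3 0 0 0;0 0 0.15 0 0 0' >/dev/null
python3 -m crank '0 0 0 0 0 0;0 0 0 0 0 0;0.1 0 0 0 0 0;0.15 0 0 0 0 0;0.15 0 0 0 0 0'
python3 -m crank '0.2 0 0 0 0 0;0.2 0 0 0 0 0;0.2 0 0 0 0 0;0.15 0 0 0 0 0;0.1 0 0 0 0 0'
python3 -m crank '0 0 0 0 0 0;0 0 0 0 0 0;0 0 0 0 0 0;0 0 0 0 0 0;0 0 0 0 0 0'
python3 - <<'E'
from h import *
plan([.423,-.0966,.049],-1.7)
c=cam("side");p=cloud(*c)
cv2.imwrite("pics/s3.png",cv2.resize(c[0]["image"][125:215,280:420,::-1],(780,500),interpolation=cv2.INTER_CUBIC))
s=.054;C=lambda a:(min(.5705,.5725-.006*np.sin(a))-s*np.cos(a),.025+s*np.sin(a))
for k in range(0,105,15):
    a,b=C(np.radians(k)),C(np.radians(k+15));print(k,((b[0]-a[0])/.04/5).round(3),((b[1]-a[1])/-.04/5).round(3),"end tip",np.round(b,4))
E
```

```text
t: 7.95
tcp_pos: [0.391, -0.0974, 0.0503]
tool_rot: [1.0, -0.015, 0.001, 0.0]
force: [-0.2, 0.3, -1.0]
finger_gap: 0.137
gripper_force: 80.2
t: 8.45
tcp_pos: [0.4247, -0.0981, 0.0498]
tool_rot: [1.0, -0.015, 0.0, 0.0]
force: [1.4, -0.5, -1.0]
finger_gap: 0.131
gripper_force: 80.2
t: 8.95
tcp_pos: [0.4236, -0.098, 0.0498]
tool_rot: [1.0, -0.015, -0.0, -0.0]
force: [0.1, -0.4, -1.8]
finger_gap: 0.137
gripper_force: 80.2
t 8.95 tcp [ 0.4236 -0.098   0.0498] F [ 0.1 -0.4 -1.8] gap 0.137 gf 80.2
shift now-axes [-0.016 -0.035  0.021] goal-axes [-0.016 -0.035  0.021] turn [-0.0001  0.0002 -0.0003]
0 0.009 -0.07 end tip [0.5183 0.039 ]
15 0.022 -0.065 end tip [0.5227 0.052 ]
30 0.037 -0.056 end tip [0.5301 0.0632]
45 0.051 -0.043 end tip [0.5403 0.0718]
60 0.062 -0.027 end tip [0.5527 0.0772]
75 0.069 -0.009 end tip [0.5665 0.079 ]
90 0.071 0.009 end tip [0.5807 0.0772]
```

View pics/s3.png

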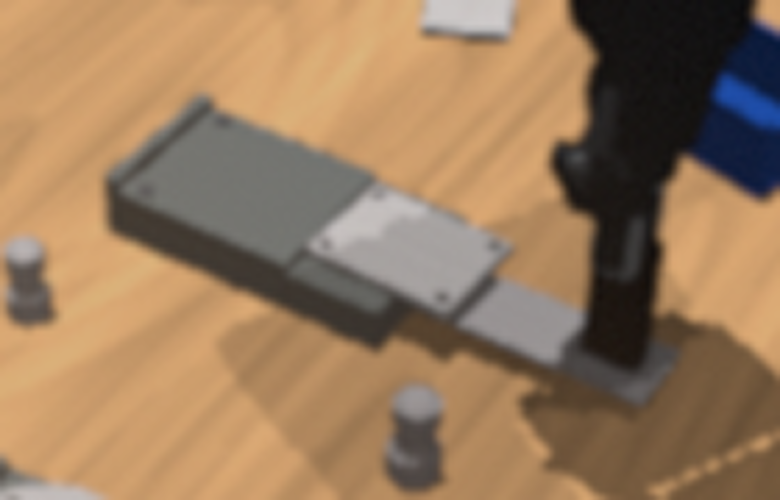

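The side view shows the blade running under the cover's overhang at about (470,310), centred, with the cover undisturbed. Now I raise it and follow the arc to about 45°.

```bash
python3 -m crank '0 0 -0.05 0 0 0;0 0 -0.05 0 0 0;0 0 -0.05 0 0 0;0 0 -0.05 0 0 0;0 0 0 0 0 0'
python3 -m crank '0.01 0 -0.07 0 0 0;0.01 0 -0.07 0 0 0;0.01 0 -0.07 0 0 0;0.01 0 -0.07 0 0 0;0.01 0 -0.07 0 0 0'
python3 -m crank '0.02 0 -0.065 0 0 0;0.02 0 -0.065 0 0 0;0.02 0 -0.065 0 0 0;0.025 0 -0.065 0 0 0;0.025 0 -0.065 0 0 0'
python3 -m crank '0.03 0 -0.06 0 0 0;0.035 0 -0.058 0 0 0;0.037 0 -0.056 0 0 0;0.04 0 -0.054 0 0 0;0.043 0 -0.05 0 0 0'
python3 - <<'E'
from h import *
plan([.473,-.0995,.112],-1.7)
c=cam("side");p=cloud(*c)
cv2.imwrite("pics/s4.png",cv2.resize(c[0]["image"][105:195,280:420,::-1],(780,500),interpolation=cv2.INTER_CUBIC))
E
```

```text
t: 9.5
tcp_pos: [0.424, -0.0981, 0.0581]
tool_rot: [1.0, -0.015, 0.0, 0.0]
force: [-0.1, 0.6, -1.9]
finger_gap: 0.139
gripper_force: 80.1
t: 10.0
tcp_pos: [0.4259, -0.0981, 0.0721]
tool_rot: [1.0, -0.015, 0.0, 0.0]
force: [-0.3, 0.2, -1.6]
finger_gap: 0.137
gripper_force: 80.1
t: 10.5
tcp_pos: [0.4303, -0.0982, 0.085]
tool_rot: [1.0, -0.015, -0.0, -0.0]
force: [-0.8, -0.4, -1.5]
finger_gap: 0.137
gripper_force: 80.1
t: 11.0
tcp_pos: [0.4377, -0.0984, 0.0961]
tool_rot: [1.0, -0.015, -0.0, -0.0]
force: [-0.7, -0.8, -2.2]
finger_gap: 0.135
gripper_force: 80.1
t 11.0 tcp [ 0.4377 -0.0984  0.0961] F [-0.7 -0.8 -2.2] gap 0.135 gf 80.1
shift now-axes [ 0.882  0.    -0.397] goal-axes [ 0.882  0.    -0.397] turn [-0.      0.     -0.0002]
```

View pics/s4.png

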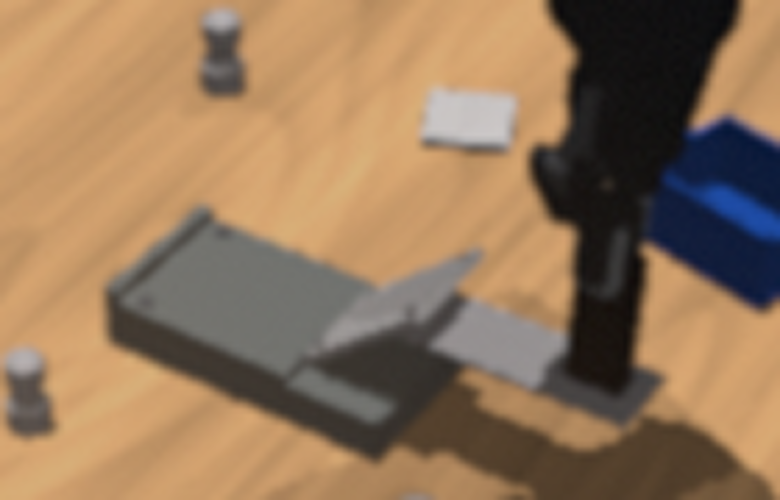

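The cover is tilted about 45° about its rear edge at the step (~(310,355)) and the blade tip is under its seal side. I continue along the arc.

```bash
python3 -m crank '0.046 0 -0.048 0 0 0;0.048 0 -0.045 0 0 0;0.051 0 -0.043 0 0 0;0.053 0 -0.04 0 0 0;0.056 0 -0.037 0 0 0'
python3 -m crank '0.058 0 -0.033 0 0 0;0.06 0 -0.03 0 0 0;0.062 0 -0.027 0 0 0;0.064 0 -0.023 0 0 0;0.066 0 -0.02 0 0 0'
python3 -m crank '0.067 0 -0.016 0 0 0;0.068 0 -0.012 0 0 0;0.068 0 -0.009 0 0 0;0.05 0 -0.004 0 0 0;0 0 0 0 0 0'
python3 - <<'E'
from h import *
plan([.473,-.0995,.112],-1.7)
c=cam("side");p=cloud(*c)
cv2.imwrite("pics/s5.png",cv2.resize(c[0]["image"][105:195,280:420,::-1],(780,500),interpolation=cv2.INTER_CUBIC))
E
```

```text
t: 11.55
tcp_pos: [0.448, -0.0988, 0.1046]
tool_rot: [1.0, -0.015, 0.0, -0.0]
force: [-0.5, 0.3, -1.4]
finger_gap: 0.137
gripper_force: 80.1
t: 12.05
tcp_pos: [0.4605, -0.0992, 0.1099]
tool_rot: [1.0, -0.015, 0.0, 0.0]
force: [-0.8, 0.6, -0.4]
finger_gap: 0.143
gripper_force: 80.1
t: 12.55
tcp_pos: [0.4708, -0.0996, 0.1114]
tool_rot: [1.0, -0.015, 0.0, 0.0]
force: [-0.5, 0.5, -0.7]
finger_gap: 0.139
gripper_force: 80.2
t 12.55 tcp [ 0.4708 -0.0996  0.1114] F [-0.5  0.5 -0.7] gap 0.139 gf 80.2
shift now-axes [ 0.055 -0.003 -0.014] goal-axes [ 0.055 -0.003 -0.014] turn [ 0.0001 -0.0004 -0.0001]
```

View pics/s5.png

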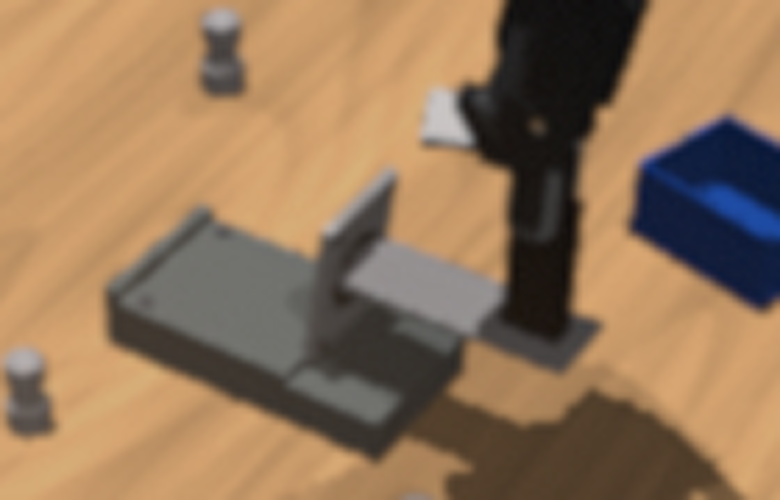

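The cover stands nearly vertical at about (335,265), with the blade tip pushing on the seal side. I ease it past vertical.

```bash
python3 -m crank '0.05 0 0 0 0 0;0.06 0 0 0 0 0;0.06 0 0 0 0 0;0.06 0 0 0 0 0;0.06 0 0 0 0 0'
python3 -m crank '0.06 0 0.01 0 0 0;0.06 0 0.01 0 0 0;0.06 0 0.01 0 0 0;0.06 0 0.01 0 0 0;0.06 0 0.01 0 0 0'
python3 - <<'E'
from h import *
plan([.473,-.0995,.112],-1.7)
c=cam("side");p=cloud(*c)
cv2.imwrite("pics/s6.png",cv2.resize(c[0]["image"][105:195,280:420,::-1],(780,500),interpolation=cv2.INTER_CUBIC))
E
```

```text
t: 13.1
tcp_pos: [0.4822, -0.0998, 0.1114]
tool_rot: [1.0, -0.015, 0.0, 0.0]
force: [-0.3, 0.2, -1.1]
finger_gap: 0.137
gripper_force: 80.2
t: 13.6
tcp_pos: [0.4941, -0.1001, 0.1094]
tool_rot: [1.0, -0.015, -0.0, -0.0]
force: [0.3, 0.6, -1.7]
finger_gap: 0.136
gripper_force: 80.2
t 13.6 tcp [ 0.4941 -0.1001  0.1094] F [ 0.3  0.6 -1.7] gap 0.136 gf 80.2
shift now-axes [-0.528 -0.    -0.066] goal-axes [-0.528 -0.    -0.066] turn [-0.      0.     -0.0001]
```

View pics/s6.png

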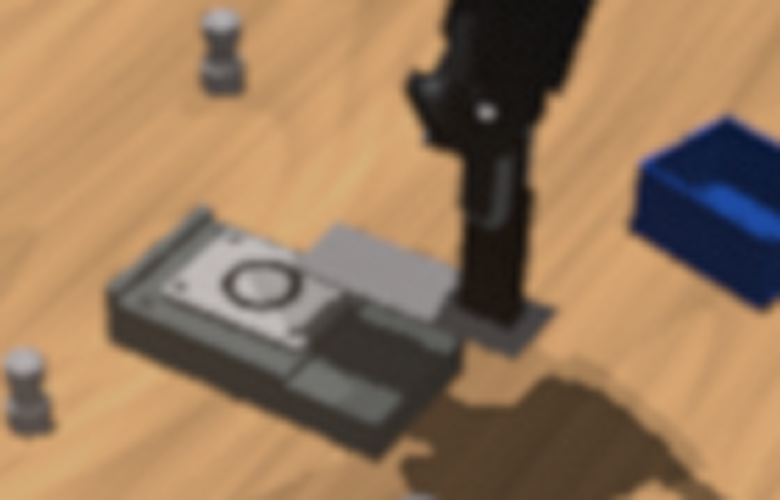

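The cover now lies on the rear deck with its seal ring up at about (262,285). Next I carry the lifter back to its clear original spot.

```bash
python3 -m crank '-0.1 0 -0.3 0 0 0;-0.4 0 -0.3 0 0 0;-0.4 0 -0.1 0 0 0;-0.3 0 0 0 0 0;0 -0.4 0 0 0 0' >/dev/null
python3 -m crank '0 -0.8 0 0 0 0.007;0 -0.98 0 0 0 0.007;0 -0.98 0 0 0 0.007;0 -0.98 0 0 0 0.007;0 -0.98 0 0 0 0.007' >/dev/null
python3 -m crank '0 -0.98 0 0 0 0;0 -0.98 0 0 0 0;0 -0.98 0 0 0 0;0 -0.7 0 0 0 0;0 0 0 0 0 0'
python3 - <<'E'
from h import *
plan([.443,.284,.040],-5)
c=cam("scene");p=cloud(*c);v=c[0]["image"].max(-1)
m=(p[...,2]>.02)&(p[...,2]<.06)&(abs(p[...,1]+.102)<.05)&(p[...,0]>.51)&(p[...,0]<.7)
P=p[m];print(P.max(0),cv2.minAreaRect((P[:,:2]*1000).astype(np.float32)))
for a in np.arange(.52,.69,.01):
    k=m&(abs(p[...,0]-a)<.005)&(abs(p[...,1]+.102)<.02);print(round(a,3),np.median(p[k][:,2]).round(4),np.median(v[k]),end=" | ")
E
```

```text
t: 15.15
tcp_pos: [0.469, 0.254, 0.1377]
tool_rot: [0.999, -0.04, 0.001, -0.001]
force: [-0.2, -0.8, -1.3]
finger_gap: 0.139
gripper_force: 80.2
t 15.15 tcp [0.469  0.254  0.1377] F [-0.2 -0.8 -1.3] gap 0.139 gf 80.2
shift now-axes [-0.712 -0.691  2.444] goal-axes [-0.712 -0.69   2.444] turn [-0.001  -0.0011  0.0041]
[ 0.68330882 -0.05944061  0.0404383 ] ((600.6248779296875, -102.85000610351562), (84.87015533447266, 163.06072998046875), 87.72765350341797)
0.52 0.0245 93.0 | 0.53 0.025 76.0 | 0.54 0.0252 74.0 | 0.55 0.0255 74.0 | 0.56 0.0257 76.0 | 0.57 0.0258 85.5 | 0.58 0.0357 113.0 | 0.59 0.0359 119.0 | 0.6 0.0367 94.0 | 0.61 0.0364 109.5 | 0.62 0.0369 117.0 | 0.63 0.0368 87.0 | 0.64 0.0362 118.5 | 0.65 0.0361 116.0 | 0.66 0.0305 74.5 | 0.67 0.031 72.0 | 0.68 0.0318 57.0 |
```

The cover is flat: its top is at 0.036 m from x 0.575 to 0.655, on the 0.030 m deck. Now I put the lifter down.

```bash
python3 -m crank '-0.36 -0.35 0.2 0 0 0.004;-0.35 -0.34 0.4 0 0 0;0 0 0.6 0 0 0;0 0 0.6 0 0 0;0 0 0.4 0 0 0' >/dev/null
python3 -m crank '0 0 0.15 0 0 0;0 0 0.05 0 0 0;0 0 0 0 0 0;0 0 0 0 0 0;0 0 0 0 0 0'
python3 - <<'E'
from h import *
plan([.443,.284,.037],-5)
E
```

```text
t: 16.2
tcp_pos: [0.4435, 0.281, 0.0423]
tool_rot: [0.999, -0.046, 0.001, -0.0]
force: [0.7, 0.3, -1.3]
finger_gap: 0.134
gripper_force: 80.2
t 16.2 tcp [0.4435 0.281  0.0423] F [ 0.7  0.3 -1.3] gap 0.134 gf 80.2
shift now-axes [-0.019 -0.074  0.131] goal-axes [-0.018 -0.074  0.131] turn [-0.0005 -0.001  -0.0025]
```

```bash
python3 -m crank '0 0 0.04 0 0 0;0 0 0.03 0 0 0;0 0 0.03 0 0 0;0 0 0.02 0 0 0;0 0 0 0 0 0'
python3 -m crank '0 0 0.015 0 0 0;0 0 0 0 0 0;0 0 0 0 0 0;0 0 0 0 0 0;0 0 0 0 0 0'
```

```text
t: 16.7
tcp_pos: [0.4428, 0.2809, 0.0366]
tool_rot: [0.999, -0.046, -0.0, 0.0]
force: [-0.4, -1.0, -0.9]
finger_gap: 0.138
gripper_force: 80.2
t: 17.2
tcp_pos: [0.4427, 0.2808, 0.0365]
tool_rot: [0.999, -0.046, -0.0, 0.0]
force: [-0.8, -0.5, 5.7]
finger_gap: 0.133
gripper_force: 81.0
```

Contact with the bench (5.7 N). I release, back off upward and verify.

```bash
python3 -m crank '0 0 0 0 0 0;0 0 0 0 0 0;0 0 0 0 0 0;0 0 0 0 0 0;0 0 0 0 0 0' 0
python3 -m crank '0 0 -0.2 0 0 0;0 0 -0.5 0 0 0;0 0 -0.8 0 0 0;0 0 -0.9 0 0 0;0 0 -0.9 0 0 0' >/dev/null
python3 -m crank '0 0 -0.9 0 0 0;0 0 -0.4 0 0 0;0 0 0 0 0 0;0 0 0 0 0 0;0 0 0 0 0 0'
python3 - <<'E'
from h import *
c=cam("scene");s=cam("side")
a=cv2.resize(c[0]["image"][140:300,200:420,::-1],(750,300));b=cv2.resize(s[0]["image"][125:345,190:430,::-1],(750,300))
cv2.imwrite("pics/end.png",np.vstack([a,b]))
p=cloud(*c);m=(p[...,2]>.066)&(p[...,2]<.085)&(c[0]["image"].max(-1)<80)&(abs(p[...,1]-.28)<.05)&(abs(p[...,0]-.44)<.05)
P=p[m];print(cv2.minAreaRect((P[:,:2]*1000).astype(np.float32)),P[:,2].max())
E
```

```text
t: 17.7
tcp_pos: [0.4429, 0.2809, 0.0359]
tool_rot: [0.999, -0.046, -0.0, 0.0]
force: [-1.2, 0.7, -0.7]
finger_gap: 0.502
gripper_force: 0.0
t: 18.7
tcp_pos: [0.4417, 0.2804, 0.2187]
tool_rot: [0.999, -0.046, -0.001, 0.001]
force: [0.8, 0.1, -0.1]
finger_gap: 0.498
gripper_force: 0.0
((439.15447998046875, 278.9674072265625), (13.608131408691406, 29.905488967895508), 82.5870590209961) 0.07823763551967551
```

View pics/end.png

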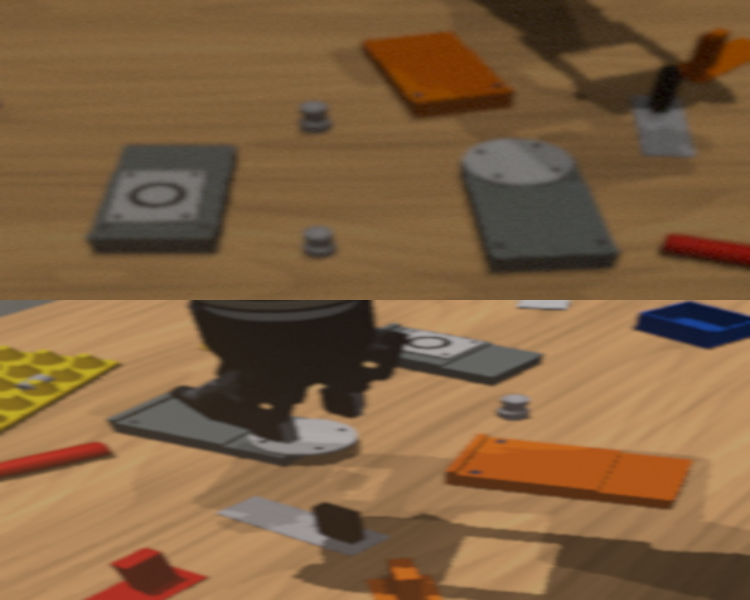

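The final views show the cover flat on the deck with its seal ring up at (157,195), the round cover untouched, the lifter upright at (663,110), and the gripper clear.

```bash
python3 -c "
from station import manip
print(manip.sign_off())"
```

```text
the job is handed in; nothing more can be done
None
```

The cover lies flat on block_a's rear deck with its seal side up, turned over with the lifter only; the lifter stands upright and released on the bench, the round cover was not touched, and I handed the job in at about 19 s.

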